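# Click the orange specimen under the viewer's lens and light it

### The arm

A 6-joint arm with a two-finger parallel gripper is mounted at the origin on the work surface. World frame = base frame: x ahead of the robot, y to its left, z up, the work surface at z = 0. Lengths are in m, angles in rad, forces in N, time in s.
With the tool pointing down it reaches from about 0.3 to 0.775 m from the base axis. Payload 14.6 kg.
Tool frame: the origin (TCP) lies between the finger pads; the fingertips stand 8 mm ahead of it and the grasp point (between the pads) lies 11 mm behind it; z points along the fingers, y is the direction in which the jaws open and shut (so a half turn about z gives the same grasp; the last joint's range is limited). The gripper opens to 94 mm and grips with 3 to 60 N. Pads are 16 mm wide; open, the fingers measure 119 mm over their backs; the gripper's body (75 mm by 177 mm) begins 78 mm behind the grasp point.
Start: joints at [-0.067, 0.3, 1.521, -0, 1.321, -0.067], TCP at [0.55, -0, 0.213] pointing down, gripper open.
Joint ranges: [-3.03, 3.03], [-0.79, 2.21], [0.23, 2.52], [-1.04, 4.18], [0, 3.07], [-2.55, 2.55]. Speed limits (rad/s): [2.22, 2.22, 2.57, 3.14, 3.14, 3.14].

### API

Orientations are given as [roll, pitch, yaw] about the fixed x, y, z axes, in that order (R = Rz(yaw) Ry(pitch) Rx(roll)).
In Python, from station import ctrl, viewer, workorder gives the robot as it stands.
- The arm moves only by the tool play_rows, never from a script. Its argument "commands" is a list of rows, each an object of numbers: "dx", "dy", "dz": the shift along the tool's x, y, z in m; "ax", "ay", "az": the turn, a rotation vector about the tool's x, y, z in degrees. In form: [{"dx": .., "dy": .., "dz": .., "ax": .., "ay": .., "az": ..}, ...]. A call has exactly 5 rows; each row shifts and turns the pose as measured when the row begins, along the tool's axes as they then stand; what a row does not reach is not made up. A row lasts 1/12 s, in which the tool goes at most 41.7 mm and 7.16 degrees, less where a joint would pass 70% of its speed; a pose out of reach is approached as far as the arm can. A call with a gripper value outside its range is refused whole. "claw" is the opening, from 0 (shut) to 1 (fully open), set as the call begins (left out, the last holds). The fingers move at their own pace and stop on an object; "squeeze" is the grip in N (left out, the last holds). Time passes only in rows, so rows that do not move let the fingers close, or fill a call up. It gives the time, the measured TCP pose, the force and the opening at its end, in the units of the state.
- ctrl.get_obs(): the state, without advancing time (a new reading comes with each control period).
- viewer.camera(name): name is "scene" or "side" or "wrist"; returns the picture (480x640x3 uint8, red, green, blue); there is no depth.
- viewer.camera_model(name): a dict with "K" (3x3 intrinsics, pixels), "pose" (4x4, takes a point from camera to world coordinates); the wrist camera has in their place "T_tool_cam" (4x4, takes a point from camera to tool coordinates, whose origin is the TCP and whose axes are the flange's). Camera axes: x right, y down, z forward; pixel columns grow to the right and rows downward; lengths in m; the calibration is good to about 2 mm. A picture is of the moment at which its call begins: read the wrist's pose just before it. camera_model takes no time and is no camera call.
- workorder.hand_in(): hands the job in, once; it reports no verdict.
The state is a dict: "time_s": time; "qpos": joint angles; "joint_vel": joint speeds; "tau": joint torques, N m; "ee_pos": TCP position; "eef_rot": TCP orientation; "force": force on the tool from outside, world axes, zero at the start; "moment": the same for the moment, N m; "grip_width": finger opening in m.
Only numpy, scipy, OpenCV 4.12 (cv2) and the standard library are available. Lean on these libraries where they do the work, as an engineer would, in place of code of your own. Each camera call takes 0.05 s, during which the arm holds its last target. There are 200 camera calls.

### The job

At the science stall, turn the specimen viewer's black knurled wheel clockwise with a fingertip, by friction on its rubber rim, until the orange specimen clicks in under the lens. Then press the yellow lamp button fully down with a fingertip, let it come back up, and leave the wheel where it clicked. Pick nothing up, and leave the orange pot on the viewer, the green cup and the magnifying glass beside it where they are.

Things in the scene. Friction and masses are not known exactly. Their poses are not given: they have to be found in the camera images.
- viewer: Teal specimen viewer, fixed: housing 160 mm (its x) by 260 mm (its y), flat top 40 mm high; origin at the centre of its underside, z up, -x side towards the robot, turned up to 20 degrees. On its top, in its own x, y: black wheel centred at (0, +55 mm), yellow button at (-30, -80 mm), loose orange pot at about (+45, -85 mm)
- lens (a point): Centre of the fixed lens above the wheel: a steel ring 34 mm across, 94 to 100 mm above the table, 35 mm from the wheel's axis on the viewer's +x side, on a 12 mm post, 100 mm high, that stands 70 mm from the axis on the same side. The rest of the wheel's rim is free all round
- wheel_axis (a point): Point on the wheel's upright axis, 52 mm above the table, mid-height of its rim; axes as the viewer's. Black disc, 114 mm across over its 36 upright rubber ribs (45 to 59 mm above the table), flat top at 62 mm; it only turns. On top, 35 mm from the axis, 45 degrees apart, four 20 mm coloured specimens, anticlockwise from above: white, blue, orange, green
- wheel (a joint): Turn in rad, growing clockwise from above (the rim nearest the robot moves to the viewer's +y). Sprung clicks at 0 (white under the lens), 0.785 (blue), 1.571 (orange), 2.356 (green); stops at -0.12 and 2.48. Starts at white or blue. Takes 1 to 2 N along the rim: press on it with about 5 N; past half-way between two clicks it snaps into the next by itself and stays
- lamp_top (a point): Centre of the top face of the round yellow lamp button (28 mm across) in its black collar on the viewer's top; moves down with it
- lamp (a joint): Travel of the lamp button in m: 0 up, 0.006 fully down (5 N); springs back up when released
- pot: Loose orange specimen pot, 32 mm across, 48 mm high, standing on the viewer; origin at the centre of its underside. Leave it alone
- green_cup: Loose green cup, 76 mm across, 95 mm high, on the table to the left of the viewer (viewer's +y); origin at the centre of its underside. Leave it alone
- magnifier: Loose magnifying glass lying on the table to the right of the viewer, ring 70 mm across, red handle 100 mm long towards its own -x, 12 mm high; origin under the ring's centre. Leave it alone

How it is judged:
On the way, in this order (a step that is already met when the one before it is completed fails the run):
1. the wheel has clicked to orange and rests there, the button still up (value of joint wheel between 1.451 and 1.691 rad and velocity of joint wheel between -0.1 and 0.1 rad/s and value of joint lamp below 0.002 m), for 0.3 s.
2. the lamp button is pressed fully down with the fingers, the wheel still at orange (value of joint wheel between 1.451 and 1.691 rad and value of joint lamp above 0.0045 m and contact force between the fingers and lamp above 1 N), for 0.05 s.
At the end, for the whole second after the job is handed in: The wheel rests in its orange click (1.571 rad, within 0.12), the lamp button has been pressed at least 4.5 mm after that and is up again (within 1.5 mm), and the pot, the green cup and the magnifier are upright and within 20 mm of its start (value of joint wheel between 1.451 and 1.691 rad and velocity of joint wheel between -0.1 and 0.1 rad/s and value of joint lamp below 0.0015 m and distance of each of pot, green_cup, magnifier from where it was at the start of the episode below 0.02 m and angle between each of pot, green_cup, magnifier's own z axis and vertical below 0.15 rad); the robot touches nothing.
It fails at once if the pot, the green cup or the magnifier is lifted, carried or pushed more than 20 mm (distance of any of pot, green_cup, magnifier from where it was at the start of the episode above 0.02 m).
It fails at once if the pot, the green cup or the magnifier is tipped over (angle between any of pot, green_cup, magnifier's own z axis and vertical above 0.3 rad).
It also fails if it takes over 48 s, if anything falls off the work surface, if the arm or the gripper's body presses on something with over 40 N, if the wrist force passes 120 N, or if a joint passes its speed limit or range.

## Working session

There is one attempt and no reset: what is moved stays moved. The work goes in short steps, Python scripts to look and compute and a tool call to move; the robot and the scene stay as the last step left them, time stands still between calls to the robot, and variables do not carry over. Pictures are saved under pics/ and viewed, about 8 in all and at most 12, crops included, and the job is handed in when it is done.

Besides the shell and the picture viewer there is one more tool, called after "Request:" as name(argument=value, ...), one argument or row to a line, values as JSON. play_rows: Moves the arm, as the interface text tells. Its arguments: {"type":"object","properties":{"commands":{"type":"array","items":{"type":"object","properties":{"dx":{"type":"number"},"dy":{"type":"number"},"dz":{"type":"number"},"ax":{"type":"number"},"ay":{"type":"number"},"az":{"type":"number"}}}},"claw":{"type":"number"},"squeeze":{"type":"number"}},"required":["commands"]}

```bash
mkdir -p pics; python3 - <<'E'
from station import ctrl, viewer
import cv2, numpy as np
o=ctrl.get_obs();print(o)
for n in("scene","side"):
    im=viewer.camera(n);cv2.imwrite(f"pics/{n}0.png",im[:,:,::-1])
    m=viewer.camera_model(n);print(n,np.round(m["K"],1).tolist(),np.round(m["pose"],4).tolist())
print(viewer.camera_model("wrist"))
E
```

```text
{'time_s': 0.0, 'qpos': array([-6.65627815e-02,  3.00458826e-01,  1.52160936e+00, -6.73582908e-06,
        1.32067311e+00, -6.66189493e-02]), 'joint_vel': array([-0.00079285,  0.00022783, -0.00060704,  0.00028412,  0.002165  ,
       -0.00019533]), 'tau': array([-1.53750298e-03, -5.31805658e+01, -3.52735734e+01,  7.07558286e-02,
        2.43994006e-02, -4.79655944e-05]), 'ee_pos': array([5.49741446e-01, 3.30544559e-05, 2.12881088e-01]), 'eef_rot': array([-3.14044612e+00, -6.99554437e-05,  1.57085413e+00]), 'force': array([ 0.41127353, -0.49447931,  0.17689773]), 'moment': array([ 0.04055705, -0.00282636,  0.02650304]), 'grip_width': 0.09380127178276618}
scene [[551.1, 0.0, 316.5], [0.0, 551.1, 242.1], [0.0, 0.0, 1.0]] [[-0.7977, 0.4171, -0.4355, 0.9924], [0.603, 0.5611, -0.5671, 0.5916], [0.0078, -0.715, -0.6991, 0.7463], [0.0, 0.0, 0.0, 1.0]]
side [[484.6, 0.0, 319.8], [0.0, 484.6, 240.7], [0.0, 0.0, 1.0]] [[0.9653, -0.1344, 0.2241, 0.4133], [-0.2603, -0.5692, 0.7799, -0.5624], [0.0228, -0.8112, -0.5844, 0.5515], [0.0, 0.0, 0.0, 1.0]]
{'K': array([[342.61320941,   0.        , 321.76658821],
       [  0.        , 342.61320941, 243.58740275],
       [  0.        ,   0.        ,   1.        ]]), 'T_tool_cam': array([[ 6.87651420e-04, -9.71175644e-01, -2.38363997e-01,
         6.79050672e-02],
       [ 9.99999468e-01,  4.84708722e-04,  9.10010540e-04,
        -5.92294052e-04],
       [-7.68242965e-04, -2.38364496e-01,  9.71175461e-01,
        -1.70793169e-01],
       [ 0.00000000e+00,  0.00000000e+00,  0.00000000e+00,
         1.00000000e+00]])}
```

View pics/scene0.png

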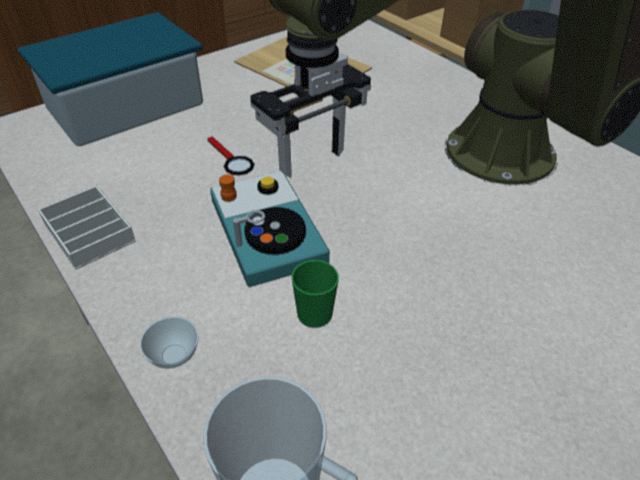

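View pics/side0.png

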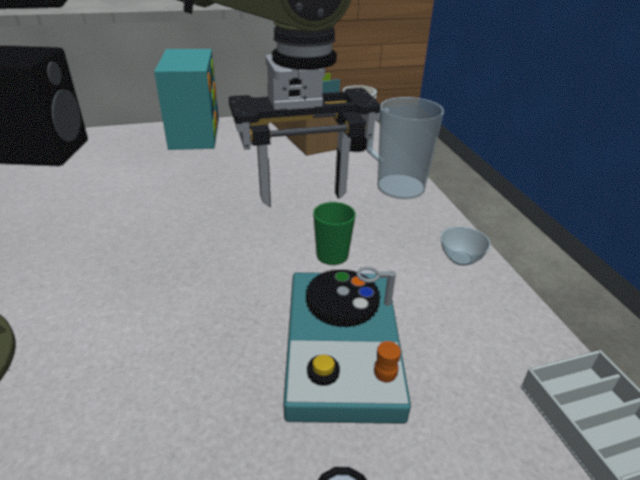

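The scene view shows the wheel at about (275,230), the button at (267,184), the pot at (228,187) and the cup at (315,292). The side view shows the wheel at (343,298), the button at (323,364), the pot at (388,360) and the cup at (333,232). Next I'll measure these by ray casting.

```bash
cat > h.py <<'E'
import numpy as np, cv2
from station import ctrl, viewer
from scipy.spatial.transform import Rotation as R
def cam(n,obs=None):
    m=viewer.camera_model(n); 
    if n!="wrist": return m["K"],m["pose"]
    T=np.eye(4);T[:3,:3]=R.from_euler("xyz",obs["eef_rot"]).as_matrix();T[:3,3]=obs["ee_pos"]
    return m["K"],T@m["T_tool_cam"]
def hit(kp,uv,z):
    K,P=kp; d=P[:3,:3]@np.linalg.inv(K)@np.array([uv[0],uv[1],1.]); c=P[:3,3]
    return (c+d*(z-c[2])/d[2])
def proj(kp,p):
    K,P=kp; q=K@(P[:3,:3].T@(np.asarray(p)-P[:3,3])); return q[:2]/q[2]
def blobs(im,lo,hi,roi,amin=15):
    x0,y0,x1,y1=roi
    m=cv2.inRange(cv2.cvtColor(im,cv2.COLOR_RGB2HSV),lo,hi); k=np.zeros_like(m);k[y0:y1,x0:x1]=m[y0:y1,x0:x1]
    n,l,s,c=cv2.connectedComponentsWithStats(k)
    return [(int(s[i,4]),c[i].round(1)) for i in range(1,n) if s[i,4]>=amin]
COL={"yellow":((20,120,80),(35,255,255)),"orange":((3,150,80),(17,255,255)),"blue":((110,120,60),(130,255,255)),"green":((50,120,40),(75,255,255)),"white":((0,0,170),(180,40,255)),"black":((0,0,0),(180,255,45))}
E
python3 - <<'E'
from h import *
for n,roi in(("scene",(200,160,340,290)),("side",(280,260,420,430))):
    im=cv2.imread(f"pics/{n}0.png")[:,:,::-1].copy();kp=cam(n)
    for c,z in(("yellow",.05),("orange",.063),("blue",.063),("green",.063),("black",.062)):
        for a,p in blobs(im,*COL[c],roi): print(n,c,a,p,hit(kp,p,z).round(4))
kp=cam("scene")
for nm,uv,z in(("cornerA",(211,183),.04),("cornerfar",(248,276),.04),("cornernear",(329,251),.04),("cupbase",(315,316),0),("magn",(239,165),.006)):print(nm,hit(kp,uv,z).round(3))
kp=cam("side")
for nm,uv,z in(("TL",(293,274),.04),("BL",(286,404),.04),("BR",(408,405),.04),("white",(360,303),.063),("hub",(343,291),.063),("postbase",(389,303),.04)):print(nm,hit(kp,uv,z).round(3))
for n in("scene","side"):
    im=cv2.imread(f"pics/{n}0.png"); 
    c=im[170:290,200:340] if n=="scene" else im[260:420,280:420]
    c=cv2.resize(c,None,fx=3.5 if n=="scene" else 2.5,fy=3.5 if n=="scene" else 2.5,interpolation=2); 
    globals()[n]=c
H=max(scene.shape[0],side.shape[0]); o=np.zeros((H,scene.shape[1]+side.shape[1]-50,3),np.uint8)
o[:scene.shape[0],:scene.shape[1]-50]=scene[:,50:];o[:side.shape[0],scene.shape[1]-50:]=side
cv2.imwrite("pics/c0.png",o[:, :800]);print(o.shape)
E
```

```text
scene yellow 118 [266.8 182. ] [ 0.5344 -0.173   0.05  ]
scene orange 293 [226.9 187.1] [ 0.6151 -0.1919  0.063 ]
scene orange 79 [266.1 237.5] [ 0.632  -0.0259  0.063 ]
scene blue 92 [256.5 230.1] [ 0.6353 -0.0525  0.063 ]
scene green 74 [281.  237.7] [ 0.6109 -0.0096  0.063 ]
scene green 1184 [314.5 275.8] [0.618  0.0994 0.063 ]
scene black 106 [238.5 168.3] [ 0.564  -0.2322  0.062 ]
scene black 118 [267.7 188.6] [ 0.5525 -0.1412  0.062 ]
scene black 1622 [278.3 231.1] [ 0.6046 -0.0277  0.062 ]
side yellow 367 [323.3 364.6] [ 0.5378 -0.1617  0.05  ]
side orange 70 [356.7 281. ] [ 0.6284 -0.0268  0.063 ]
side orange 739 [387.1 360.9] [ 0.616  -0.1862  0.063 ]
side blue 126 [365.7 291.2] [ 0.6341 -0.0525  0.063 ]
side green 67 [332.3 261.1] [0.6056 0.0299 0.063 ]
side green 80 [341.6 275.8] [ 0.6093 -0.0093  0.063 ]
side black 2350 [337.7 301.4] [ 0.5867 -0.063   0.062 ]
side black 32 [350.8 273.3] [ 0.6257 -0.0057  0.062 ]
side black 302 [322.5 375.6] [ 0.5293 -0.1877  0.062 ]
cornerA [ 0.622 -0.249  0.04 ]
cornerfar [0.698 0.015 0.04 ]
cornernear [0.548 0.05  0.04 ]
cupbase [0.638 0.128 0.   ]
magn [ 0.522 -0.31   0.006]
TL [0.542 0.04  0.04 ]
BL [ 0.48  -0.202  0.04 ]
BR [ 0.625 -0.24   0.04 ]
white [ 0.617 -0.075  0.063]
hub [ 0.601 -0.044  0.063]
postbase [ 0.67  -0.063  0.04 ]
(420, 790, 3)
```

View pics/c0.png

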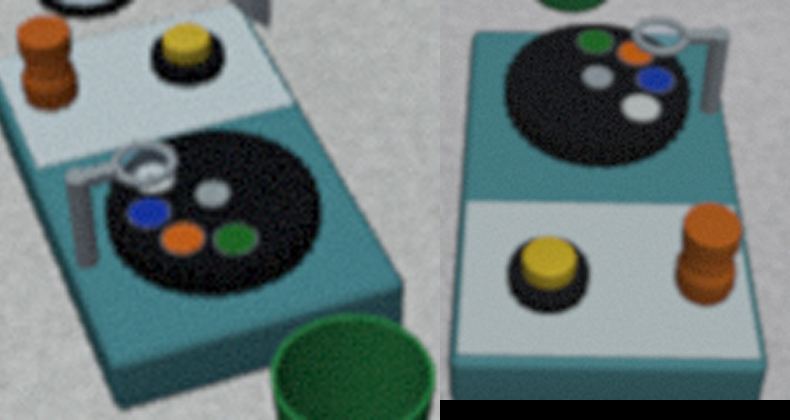

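Hub measures (0.600,-0.044). The specimens sit 35 to 36 mm from it, and the viewer yaw is about -14.5°. Blue is under the lens, so the wheel needs one click (45°) clockwise. I'll approach the near side of the rim.

Request:
play_rows(
  commands=[
    {"dx": -0.0235, "dy": -0.015, "az": -1.2},
    {"dx": -0.0235, "dy": -0.015, "az": -1.2},
    {"dz": 0.03},
    {"dz": 0.03},
    {"dz": 0.03},
  ],
  claw=0,
  squeeze=25,
)

```text
validation failed for argument at $.co...
```

Request:
play_rows(
  commands=[
    {"dx": -0.0235, "dy": -0.015, "dz": 0.0, "ax": 0.0, "ay": 0.0, "az": -1.2},
    {"dx": -0.0235, "dy": -0.015, "dz": 0.0, "ax": 0.0, "ay": 0.0, "az": -1.2},
    {"dx": 0.0, "dy": 0.0, "dz": 0.03, "ax": 0.0, "ay": 0.0, "az": 0.0},
    {"dx": 0.0, "dy": 0.0, "dz": 0.03, "ax": 0.0, "ay": 0.0, "az": 0.0},
    {"dx": 0.0, "dy": 0.0, "dz": 0.03, "ax": 0.0, "ay": 0.0, "az": 0.0},
  ],
  claw=0,
  squeeze=25,
)

```text
time_s: 0.52
ee_pos: [0.5213, -0.0494, 0.125]
eef_rot: [3.133, 0.002, 1.616]
force: [1.1, 0.3, -0.5]
grip_width: 0.064
```

Request:
play_rows(
  commands=[
    {"dx": 0, "dy": 0, "dz": 0.015, "ax": 0, "ay": 0, "az": 0},
    {"dx": 0, "dy": 0, "dz": 0.015, "ax": 0, "ay": 0, "az": 0},
    {"dx": 0, "dy": 0, "dz": 0.01, "ax": 0, "ay": 0, "az": 0},
    {"dx": 0, "dy": 0, "dz": 0, "ax": 0, "ay": 0, "az": 0},
    {"dx": 0, "dy": 0, "dz": 0, "ax": 0, "ay": 0, "az": 0},
  ],
)

```text
time_s: 0.93
ee_pos: [0.5176, -0.0493, 0.0764]
eef_rot: [-3.139, -0.0, 1.615]
force: [1.2, 0.2, 0.4]
grip_width: 0.0307
```

Request:
play_rows(
  commands=[
    {"dx": 0, "dy": 0, "dz": 0, "ax": 0, "ay": 0, "az": 0},
    {"dx": 0, "dy": 0, "dz": 0, "ax": 0, "ay": 0, "az": 0},
    {"dx": 0, "dy": 0, "dz": 0, "ax": 0, "ay": 0, "az": 0},
    {"dx": 0, "dy": 0, "dz": 0, "ax": 0, "ay": 0, "az": 0},
    {"dx": 0, "dy": 0, "dz": 0, "ax": 0, "ay": 0, "az": 0},
  ],
)

```text
time_s: 1.35
ee_pos: [0.5193, -0.0495, 0.0799]
eef_rot: [3.139, 0.001, 1.615]
force: [-0.6, 0.8, -0.1]
grip_width: 0.0003
```

```bash
python3 - <<'E'
from h import *
o=ctrl.get_obs();print(o['ee_pos'],o['eef_rot'],o['force'],o['grip_width'])
w=viewer.camera("wrist");s=viewer.camera("side");kp=cam("wrist",o)
for p in((.6,-.044,.062),(.535,-.167,.05)):print(proj(kp,p))
s=cv2.resize(s[200:400,250:450],(480,480),interpolation=2)
w=cv2.resize(w,(320,240))
c=np.zeros((480,800,3),np.uint8);c[:,:480]=s;c[:240,480:]=w
cv2.imwrite("pics/c1.png",c[:,:,::-1])
E
```

```text
[ 0.51931742 -0.04946925  0.07985463] [3.13946735e+00 6.27940490e-04 1.61532326e+00] [-0.64620705  0.84017308 -0.08399427] 0.0003281604285480052
[461.51313044 276.561795  ]
[337.11384856 433.72560742]
```

View pics/c1.png

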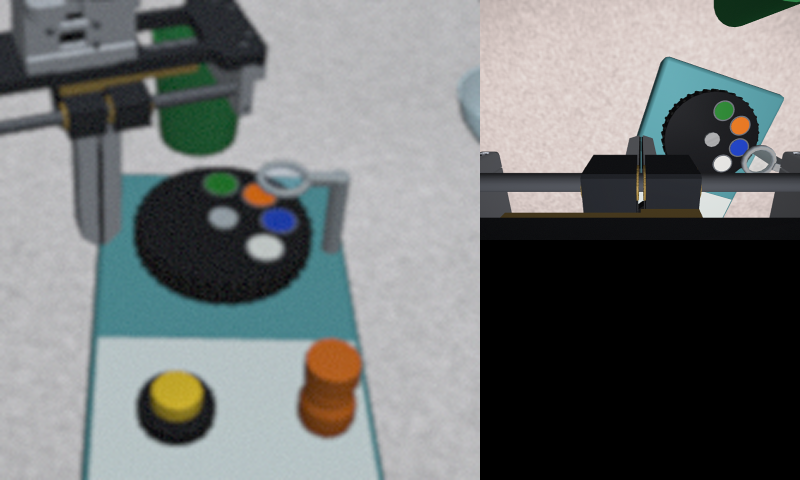

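The wrist view shows the hub at (712,139) in the composite, where the estimate puts it at (711,138), so the axis estimate is confirmed. I'll lower to rim height and approach in small steps.

Request:
play_rows(
  commands=[
    {"dx": 0.003, "dy": 0, "dz": 0.012, "ax": 0, "ay": 0, "az": 0},
    {"dx": 0, "dy": 0, "dz": 0.012, "ax": 0, "ay": 0, "az": 0},
    {"dx": 0, "dy": 0, "dz": 0, "ax": 0, "ay": 0, "az": 0},
    {"dx": 0, "dy": 0.003, "dz": 0, "ax": 0, "ay": 0, "az": 0},
    {"dx": 0, "dy": 0, "dz": 0, "ax": 0, "ay": 0, "az": 0},
  ],
)

```text
time_s: 1.87
ee_pos: [0.5227, -0.0465, 0.0552]
eef_rot: [3.139, 0.001, 1.615]
force: [0.4, 0.6, -0.1]
grip_width: 0.0006
```

Request:
play_rows(
  commands=[
    {"dx": 0, "dy": 0.002, "dz": 0, "ax": 0, "ay": 0, "az": 0},
    {"dx": 0, "dy": 0.002, "dz": 0, "ax": 0, "ay": 0, "az": 0},
    {"dx": 0, "dy": 0.001, "dz": 0, "ax": 0, "ay": 0, "az": 0},
    {"dx": 0, "dy": 0, "dz": 0, "ax": 0, "ay": 0, "az": 0},
    {"dx": 0, "dy": 0, "dz": 0, "ax": 0, "ay": 0, "az": 0},
  ],
)

```text
time_s: 2.28
ee_pos: [0.5291, -0.0466, 0.0564]
eef_rot: [3.137, 0.001, 1.615]
force: [0.2, 0.5, 0.7]
grip_width: 0.0006
```

Request:
play_rows(
  commands=[
    {"dx": 0, "dy": 0.001, "dz": 0.001, "ax": 0, "ay": 0, "az": 0},
    {"dx": 0, "dy": 0.001, "dz": 0, "ax": 0, "ay": 0, "az": 0},
    {"dx": 0, "dy": 0.001, "dz": 0, "ax": 0, "ay": 0, "az": 0},
    {"dx": 0, "dy": 0.001, "dz": 0, "ax": 0, "ay": 0, "az": 0},
    {"dx": 0, "dy": 0.001, "dz": 0, "ax": 0, "ay": 0, "az": 0},
  ],
)

```text
time_s: 2.7
ee_pos: [0.5327, -0.0463, 0.0552]
eef_rot: [-3.141, 0.001, 1.615]
force: [-11.1, -0.5, 9.0]
grip_width: 0.0005
```

Request:
play_rows(
  commands=[
    {"dx": 0, "dy": 0, "dz": -0.001, "ax": 0, "ay": 0, "az": 0},
    {"dx": 0, "dy": 0, "dz": 0, "ax": 0, "ay": 0, "az": 0},
    {"dx": 0, "dy": 0, "dz": 0, "ax": 0, "ay": 0, "az": 0},
    {"dx": 0, "dy": 0, "dz": 0, "ax": 0, "ay": 0, "az": 0},
    {"dx": 0, "dy": 0.0, "dz": 0, "ax": 0, "ay": 0, "az": 0},
  ],
)

```text
time_s: 3.12
ee_pos: [0.5322, -0.0463, 0.0559]
eef_rot: [-3.139, 0.001, 1.615]
force: [-2.6, -0.2, 0.5]
grip_width: 0.0005
```

Request:
play_rows(
  commands=[
    {"dx": 0.004, "dy": 0.001, "dz": 0, "ax": 0, "ay": 0, "az": 3.5},
    {"dx": 0.004, "dy": 0.001, "dz": 0, "ax": 0, "ay": 0, "az": 3.5},
    {"dx": 0.004, "dy": 0.001, "dz": 0, "ax": 0, "ay": 0, "az": 3.5},
    {"dx": 0.004, "dy": 0.001, "dz": 0, "ax": 0, "ay": 0, "az": 3.5},
    {"dx": 0.004, "dy": 0.001, "dz": 0, "ax": 0, "ay": 0, "az": 3.5},
  ],
)

```text
time_s: 3.53
ee_pos: [0.5349, -0.0264, 0.0556]
eef_rot: [-3.129, 0.003, 1.298]
force: [-9.0, 1.9, 7.8]
grip_width: 0.0006
```

```bash
cat >> h.py <<'E'
A=np.array([.600,-.044])
def wheel(name="wrist"):
    o=ctrl.get_obs();w=viewer.camera(name);kp=cam(name,o)
    print("t",o['time_s'],"pos",o['ee_pos'].round(4),"rot",o['eef_rot'].round(3),"F",o['force'].round(1))
    for c in("orange","blue","green"):
        for a,p in blobs(w,*COL[c],(0,0,640,400)):
            q=hit(kp,p,.063)[:2]-A; r=np.hypot(*q)
            if r<.05: print(c,a,p,"r",r.round(4),"ang",np.degrees(np.arctan2(q[1],q[0])).round(1))
    return w
E
python3 -c "
from h import *
wheel();wheel('side')"
```

```text
t 3.5333 pos [ 0.5349 -0.0264  0.0556] rot [-3.129e+00  3.000e-03  1.298e+00] F [-9.   1.9  7.8]
orange 1269 [521.2 264.7] r 0.0354 ang 12.7
blue 1080 [518.7 313.8] r 0.0349 ang -31.6
green 1329 [482.6 231.6] r 0.035 ang 57.3
t 3.5833 pos [ 0.5351 -0.0258  0.0556] rot [-3.129e+00  3.000e-03  1.294e+00] F [-9.2  3.   7.8]
orange 83 [361.9 284.6] r 0.0343 ang 12.2
blue 129 [365.2 295.8] r 0.035 ang -31.1
green 80 [348.5 276.7] r 0.0356 ang 57.4
```

It rolled about 17.5° without slip. I'll continue.

Request:
play_rows(
  commands=[
    {"dx": 0.004, "dy": 0.0008, "dz": 0, "ax": 0, "ay": 0, "az": 3.5},
    {"dx": 0.004, "dy": 0.0008, "dz": 0, "ax": 0, "ay": 0, "az": 3.5},
    {"dx": 0.004, "dy": 0.0008, "dz": 0, "ax": 0, "ay": 0, "az": 3.5},
    {"dx": 0.004, "dy": 0.0005, "dz": 0, "ax": 0, "ay": 0, "az": 3.5},
    {"dx": 0, "dy": 0, "dz": 0, "ax": 0, "ay": 0, "az": 0},
  ],
)

```text
time_s: 4.05
ee_pos: [0.5412, -0.0096, 0.056]
eef_rot: [-3.124, 0.007, 1.044]
force: [-1.4, 1.8, 1.9]
grip_width: 0.0005
```

```bash
python3 -c "
from h import *
wheel()"
```

```text
t 4.05 pos [ 0.5412 -0.0096  0.056 ] rot [-3.124  0.007  1.044] F [-1.4  1.8  1.9]
orange 1278 [522.5 266.3] r 0.0356 ang -2.2
blue 963 [517.6 316. ] r 0.0343 ang -47.3
green 1339 [484.3 232.9] r 0.0352 ang 42.1
```

It's about 32° from blue, past half-way. I'll back off radially and let it snap.

Request:
play_rows(
  commands=[
    {"dx": 0, "dy": -0.006, "dz": 0, "ax": 0, "ay": 0, "az": 0},
    {"dx": 0, "dy": -0.006, "dz": 0, "ax": 0, "ay": 0, "az": 0},
    {"dx": 0, "dy": 0, "dz": 0, "ax": 0, "ay": 0, "az": 0},
    {"dx": 0, "dy": 0, "dz": 0, "ax": 0, "ay": 0, "az": 0},
    {"dx": 0, "dy": 0, "dz": 0, "ax": 0, "ay": 0, "az": 0},
  ],
)

```text
time_s: 4.52
ee_pos: [0.5297, -0.004, 0.0561]
eef_rot: [-3.125, 0.006, 1.053]
force: [-0.1, 0.1, 0.6]
grip_width: 0.0005
```

```bash
python3 -c "
from h import *
wheel();wheel('side')"
```

```text
t 4.5167 pos [ 0.5297 -0.004   0.0561] rot [-3.125  0.006  1.053] F [-0.1  0.1  0.6]
orange 1233 [551.9 280.7] r 0.0356 ang -15.1
blue 1106 [536.5 328.6] r 0.0354 ang -59.2
green 1327 [525.5 239.4] r 0.0353 ang 29.0
t 4.5667 pos [ 0.5298 -0.004   0.0561] rot [-3.125  0.006  1.053] F [ 0.3 -0.5  0.3]
orange 102 [365.8 291.2] r 0.0353 ang -14.0
blue 133 [359.9 302.5] r 0.0347 ang -59.8
green 60 [356.8 281. ] r 0.0333 ang 31.0
```

Orange is now at -14.5°, under the lens, and two cameras agree. Next I'll raise the arm and go over the button at about (0.5365,-0.167).

Request:
play_rows(
  commands=[
    {"dx": 0, "dy": -0.003, "dz": -0.02, "ax": 0, "ay": 0, "az": 0},
    {"dx": 0, "dy": 0.003, "dz": -0.025, "ax": 0, "ay": 0, "az": 0},
    {"dx": 0, "dy": 0, "dz": 0, "ax": 0, "ay": 0, "az": 0},
    {"dx": 0, "dy": 0, "dz": 0, "ax": 0, "ay": 0, "az": 0},
    {"dx": 0, "dy": 0, "dz": 0, "ax": 0, "ay": 0, "az": 0},
  ],
)

```text
time_s: 5.03
ee_pos: [0.5306, -0.0047, 0.102]
eef_rot: [-3.124, 0.007, 1.052]
force: [0.5, 0.5, -1.0]
grip_width: 0.0002
```

Request:
play_rows(
  commands=[
    {"dx": -0.028, "dy": 0.0173, "dz": 0, "ax": 0, "ay": 0, "az": 0},
    {"dx": -0.028, "dy": 0.0173, "dz": 0, "ax": 0, "ay": 0, "az": 0},
    {"dx": -0.028, "dy": 0.0173, "dz": 0, "ax": 0, "ay": 0, "az": 0},
    {"dx": -0.028, "dy": 0.0173, "dz": 0, "ax": 0, "ay": 0, "az": 0},
    {"dx": -0.026, "dy": 0.0173, "dz": 0, "ax": 0, "ay": 0, "az": 0},
  ],
)

```text
time_s: 5.45
ee_pos: [0.5366, -0.168, 0.0977]
eef_rot: [-3.12, 0.007, 1.061]
force: [0.5, -0.9, -0.5]
grip_width: 0.0002
```

Request:
play_rows(
  commands=[
    {"dx": 0, "dy": 0, "dz": 0, "ax": 0, "ay": 0, "az": 0},
    {"dx": 0, "dy": 0, "dz": 0, "ax": 0, "ay": 0, "az": 0},
    {"dx": 0, "dy": 0, "dz": 0, "ax": 0, "ay": 0, "az": 0},
    {"dx": 0, "dy": 0, "dz": 0, "ax": 0, "ay": 0, "az": 0},
    {"dx": 0, "dy": 0, "dz": 0, "ax": 0, "ay": 0, "az": 0},
  ],
)

```text
time_s: 5.87
ee_pos: [0.535, -0.1718, 0.0939]
eef_rot: [-3.115, 0.008, 1.056]
force: [-0.8, 0.5, -0.2]
grip_width: 0.0005
```

```bash
python3 - <<'E'
from h import *
o=ctrl.get_obs()
wheel();s=viewer.camera("side");c=viewer.camera("scene")
dst=np.array([.5365,-.167])-o['ee_pos'][:2]
Rm=R.from_euler("xyz",o['eef_rot']).as_matrix();print("tool shift",(Rm.T@np.array([*dst,0])).round(4))
s=cv2.resize(s[250:430,260:440],(400,400),interpolation=2)
c=cv2.resize(c[130:270,200:340],(400,400),interpolation=2)
cv2.imwrite("pics/c2.png",np.hstack([s,c])[:,:,::-1])
E
```

```text
t 5.8667 pos [ 0.535  -0.1718  0.0939] rot [-3.115  0.008  1.056] F [-0.8  0.5 -0.2]
orange 339 [378.6   5. ] r 0.0347 ang -27.3
blue 1302 [370.   47.5] r 0.036 ang -60.0
tool shift [ 0.0049 -0.0011 -0.    ]
```

View pics/c2.png

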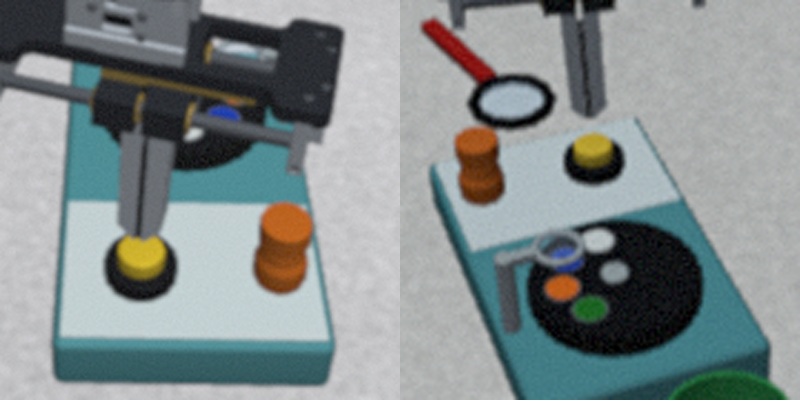

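The fingertip is over the button, about 5 mm off in tool x. The wheel has moved on by one specimen and the pot is untouched. I'll correct the offset and descend.

Request:
play_rows(
  commands=[
    {"dx": 0.005, "dy": -0.001, "dz": 0, "ax": 0, "ay": 0, "az": 0},
    {"dx": 0, "dy": 0, "dz": 0.01, "ax": 0, "ay": 0, "az": 0},
    {"dx": 0, "dy": 0, "dz": 0.008, "ax": 0, "ay": 0, "az": 0},
    {"dx": 0, "dy": 0, "dz": 0, "ax": 0, "ay": 0, "az": 0},
    {"dx": 0, "dy": 0, "dz": 0, "ax": 0, "ay": 0, "az": 0},
  ],
)

```text
time_s: 6.43
ee_pos: [0.5366, -0.1649, 0.0743]
eef_rot: [-3.116, 0.008, 1.059]
force: [0.9, -0.6, -0.5]
grip_width: 0.0002
```

Request:
play_rows(
  commands=[
    {"dx": 0, "dy": 0, "dz": 0.002, "ax": 0, "ay": 0, "az": 0},
    {"dx": 0, "dy": 0, "dz": 0.002, "ax": 0, "ay": 0, "az": 0},
    {"dx": 0, "dy": 0, "dz": 0.002, "ax": 0, "ay": 0, "az": 0},
    {"dx": 0, "dy": 0, "dz": 0.001, "ax": 0, "ay": 0, "az": 0},
    {"dx": 0, "dy": 0, "dz": 0, "ax": 0, "ay": 0, "az": 0},
  ],
)

```text
time_s: 6.85
ee_pos: [0.5366, -0.165, 0.067]
eef_rot: [-3.116, 0.008, 1.058]
force: [-1.3, 0.8, 3.4]
grip_width: 0.0004
```

Request:
play_rows(
  commands=[
    {"dx": 0, "dy": 0, "dz": 0.002, "ax": 0, "ay": 0, "az": 0},
    {"dx": 0, "dy": 0, "dz": 0.002, "ax": 0, "ay": 0, "az": 0},
    {"dx": 0, "dy": 0, "dz": 0.002, "ax": 0, "ay": 0, "az": 0},
    {"dx": 0, "dy": 0, "dz": 0.0015, "ax": 0, "ay": 0, "az": 0},
    {"dx": 0, "dy": 0, "dz": 0.001, "ax": 0, "ay": 0, "az": 0},
  ],
)

```text
time_s: 7.27
ee_pos: [0.5368, -0.1651, 0.0642]
eef_rot: [-3.118, 0.008, 1.058]
force: [-6.3, 1.7, 10.0]
grip_width: -0.0
```

Request:
play_rows(
  commands=[
    {"dx": 0, "dy": 0, "dz": 0.002, "ax": 0, "ay": 0, "az": 0},
    {"dx": 0, "dy": 0, "dz": 0.002, "ax": 0, "ay": 0, "az": 0},
    {"dx": 0, "dy": 0, "dz": 0.002, "ax": 0, "ay": 0, "az": 0},
    {"dx": 0, "dy": 0, "dz": 0.002, "ax": 0, "ay": 0, "az": 0},
    {"dx": 0, "dy": 0, "dz": 0.002, "ax": 0, "ay": 0, "az": 0},
  ],
)

```text
time_s: 7.68
ee_pos: [0.537, -0.1651, 0.0638]
eef_rot: [-3.121, 0.008, 1.059]
force: [-12.2, 3.6, 27.4]
grip_width: 0.0003
```

```bash
python3 - <<'E'
from h import *
s=viewer.camera("side");c=viewer.camera("scene");print(ctrl.get_obs()['ee_pos'],ctrl.get_obs()['force'])
s=cv2.resize(s[310:410,270:370],(400,400),interpolation=2)
c=cv2.resize(c[140:220,220:300],(400,400),interpolation=2)
cv2.imwrite("pics/c3.png",np.hstack([s,c])[:,:,::-1])
E
```

```text
[ 0.53696824 -0.16509228  0.06382479] [-12.38241004   5.19711989  26.95770331]
```

View pics/c3.png

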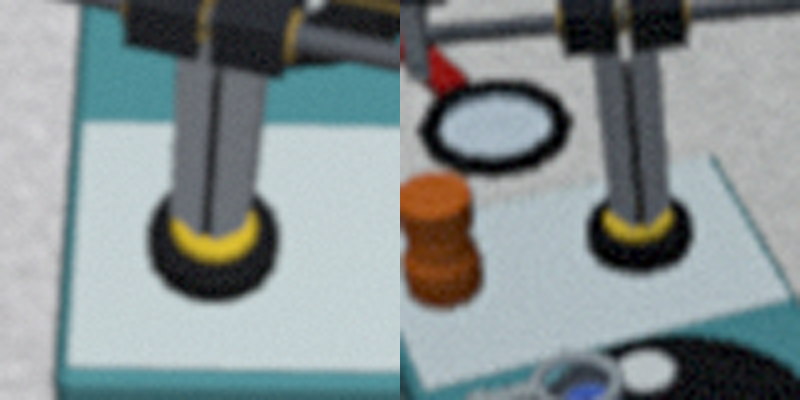

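It's at a hard stop: 27 N for under 0.5 mm of further travel, with the button sunk into its collar and the tip on yellow only. I'll release it.

Request:
play_rows(
  commands=[
    {"dx": 0, "dy": 0, "dz": -0.005, "ax": 0, "ay": 0, "az": 0},
    {"dx": 0, "dy": 0, "dz": -0.01, "ax": 0, "ay": 0, "az": 0},
    {"dx": 0, "dy": 0, "dz": -0.025, "ax": 0, "ay": 0, "az": 0},
    {"dx": 0, "dy": 0, "dz": -0.03, "ax": 0, "ay": 0, "az": 0},
    {"dx": -0.02, "dy": -0.02, "dz": -0.03, "ax": 0, "ay": 0, "az": 0},
  ],
)

```text
time_s: 8.2
ee_pos: [0.5112, -0.1718, 0.1631]
eef_rot: [-3.112, 0.009, 1.06]
force: [-0.8, -1.3, 0.1]
grip_width: 0.0002
```

Request:
play_rows(
  commands=[
    {"dx": -0.03, "dy": -0.025, "dz": 0, "ax": 0, "ay": 0, "az": 0},
    {"dx": -0.03, "dy": -0.025, "dz": 0, "ax": 0, "ay": 0, "az": 0},
    {"dx": 0, "dy": 0, "dz": 0, "ax": 0, "ay": 0, "az": 0},
    {"dx": 0, "dy": 0, "dz": 0, "ax": 0, "ay": 0, "az": 0},
    {"dx": 0, "dy": 0, "dz": 0, "ax": 0, "ay": 0, "az": 0},
  ],
)

```text
time_s: 8.62
ee_pos: [0.4356, -0.2023, 0.1729]
eef_rot: [-3.124, 0.009, 1.06]
force: [0.1, 0.7, -0.2]
grip_width: 0.0005
```

```bash
python3 - <<'E'
from h import *
s=wheel("side");c=wheel("scene")
for n,i,roi in(("scene",c,(200,160,340,290)),("side",s,(280,260,420,430))):
    for k in("yellow","orange"): print(n,k,[(a,p.tolist()) for a,p in blobs(i,*COL[k],roi)])
s=cv2.resize(s[190:430,240:440],(400,480),interpolation=2)
c=cv2.resize(c[130:330,190:357],(400,480),interpolation=2)
cv2.imwrite("pics/c4.png",np.hstack([s,c])[:,:,::-1])
E
```

```text
t 8.6167 pos [ 0.4356 -0.2023  0.1729] rot [-3.124  0.009  1.06 ] F [ 0.1  0.7 -0.2]
orange 103 [365.8 291.2] r 0.0353 ang -14.0
blue 130 [359.9 302.4] r 0.0346 ang -59.5
green 60 [357.  281.1] r 0.0333 ang 30.3
t 8.6667 pos [ 0.4359 -0.2022  0.1728] rot [-3.124  0.009  1.06 ] F [ 1.1 -1.3  0.5]
orange 76 [256.3 230.2] r 0.0367 ang -13.3
blue 18 [256.9 217.9] r 0.0397 ang -64.9
blue 21 [259.6 222.9] r 0.0295 ang -46.6
green 74 [266.1 237.5] r 0.0368 ang 29.4
scene yellow [(115, [266.8, 182.0])]
scene orange [(281, [226.7, 186.8]), (76, [256.3, 230.2])]
side yellow [(387, [323.2, 364.9])]
side orange [(103, [365.8, 291.2]), (745, [387.1, 360.9])]
```

View pics/c4.png

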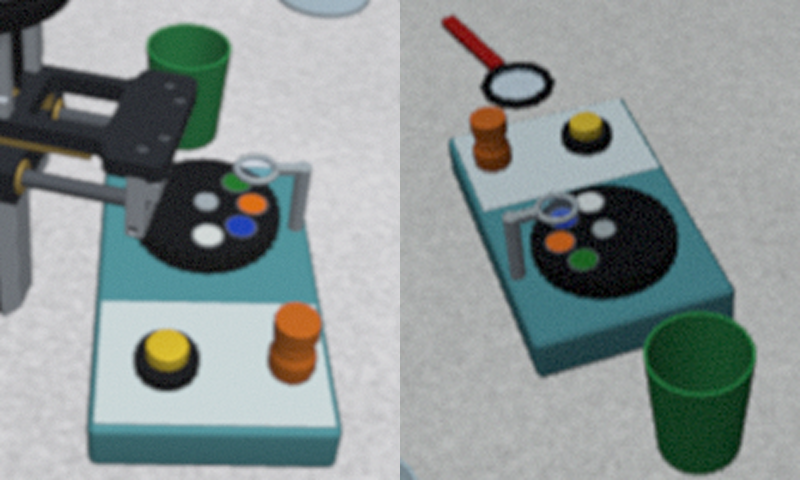

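The button's pixels are back at their starting position, so it is up. Orange sits where blue started, under the lens, and the pot, cup and magnifier haven't moved. The arm is clear, so I'll hand in.

```bash
python3 -c "
from station import workorder
print(workorder.hand_in())"
```

```text
the job is handed in; nothing more can be done
None
```

I turned the wheel one click clockwise, from blue to orange, rolling it by its rim with the closed fingertips. I then pressed the lamp button to its stop, let it up, backed the arm clear and handed the job in at about 8.7 s; no verdict is reported.

- **Wheel:** in the last pictures orange lies at -14.0° (side camera) and -13.3° (scene camera). The lens direction is about -14.5°, and the allowed error is ±6.9°.
- **Lamp button:** the press met a hard stop at up to 27 N. The button is back up at its starting pixels, within 0.3 px.
- **Loose things:** the pot's pixels are within 0.4 px of the start. The cup and magnifier look unmoved and upright, but I checked those two only by eye.
- **Force on the tool:** at hand-in it was near zero, at noise level.
- **Readings that disagreed:** one wrist view gave orange at -27°, because the picture edge cut the orange blob off. In the scene view blue seems to sit in the lens ring, which is parallax. The other readings show orange under the lens.

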